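Shut the little robot in its start bay

TASK

The little wheeled robot is parked in one of the two bays of the start pen. Push that bay's gate fully shut with the fingertips, and then push its bolt fully home across the gate by the upright tab; bolt it only once the gate is shut. Leave the other bay's gate and bolt as they are, and do not move the little robot, the domed marker or the two dowels.

Things in the scene. Friction and masses are not known exactly. Their poses are not given: they have to be found in the camera images.
- pen: Fixed start pen: white walls, red caps, 8 mm thick, tops 66 mm above the table, on a black board 6 mm thick that reaches 160 mm before the front line. Origin at table height, mid front line (mid wall thickness); +x leads into the bays, +y to the left bay, z up. Fixed front panel at y -0.082 to 0.082; left bay y 0.082 to 0.210, right bay y -0.210 to -0.082, 156 mm deep, a gate in front of each.
- bot: The little two-wheeled robot: black chassis 90 x 56 x 38 mm, green circuit board on top, black wheels 40 mm in diameter, 78 mm wide over them, 56 mm tall. Stands loose in the left or the right bay. Origin at the centre of its underside.
- dome: White domed marker, 44 mm in diameter, 80 mm tall, loose in the bay without the robot. Origin at the centre of its foot.
- dowel_a: Wooden dowel, 18 mm in diameter, 60 mm tall, standing loose on the board in front of the front panel, 110 to 140 mm before it. Origin at the centre of its foot.
- dowel_b: A second dowel like dowel_a, beside it.
- gate_left (a joint): Angle of the left bay's gate: 0 shut, in line with the front panel (stop), up to 1.5 swung out to -x; starts 0.5 to 1.2. Upright hinge at pen (0, +0.205). White wall piece, red cap, 8 mm thick, 10 to 66 mm above the table, free end 120 mm from the hinge; at angle a it points from the hinge along pen (-sin a, -cos a). Stays where left; about 0.3 N at the free end moves it.
- gate_right (a joint): Angle of the right bay's gate: 0 shut, in line with the front panel (stop), up to 1.5 swung out to -x; starts 0.5 to 1.2. Upright hinge at pen (0, -0.205). White wall piece, red cap, 8 mm thick, 10 to 66 mm above the table, free end 120 mm from the hinge; at angle a it points from the hinge along pen (-sin a, +cos a). Stays where left; about 0.3 N at the free end moves it.
- gate_left_tip (a point): Top of the free end of the left gate, 66 mm above the table, 120 mm from the hinge.
- gate_right_tip (a point): Top of the free end of the right gate, 66 mm above the table, 120 mm from the hinge.
- bolt_left (a joint): Travel of the left bay's bolt, m: 0 drawn back, 0.040 fully home (stop), then 25 mm across the free edge of the shut gate; starts 0 to 0.006. Steel bar on the outer face of the front panel, slides along pen +y, needs about 1 N, stays where left. It carries an upright aluminium push tab (see its point).
- bolt_right (a joint): Travel of the right bay's bolt, m: 0 drawn back, 0.040 fully home (stop), then 25 mm across the free edge of the shut gate; starts 0 to 0.006. Steel bar on the outer face of the front panel, slides along pen -y, needs about 1 N, stays where left. It carries an upright aluminium push tab (see its point).
- bolt_left_tab (a point): Top centre of the left bolt's upright push tab, 95 mm above the table, at pen x = -0.019; the tab is 24 mm (pen x) by 10 mm (pen y) and rises 29 mm above the wall tops. Drawn back it is at pen y = +0.044, home at +0.084; between the two drawn-back tabs are 78 mm of free room.
- bolt_right_tab (a point): The same for the right bolt: drawn back at pen y = -0.044, home at -0.084.
There are look-alikes about, which are no part of the job. What is meant by the dome is not brown or purple, and is the smaller of those in its own colour.

How it is judged:
By the outcome, as a careful person would: the job done as asked, in the order asked, and still so for the second after the job is handed in, with the robot touching nothing.
It also fails if it takes over 43 s, if anything falls off the work surface, if the arm or the gripper's body presses on something with over 40 N, if the wrist force passes 120 N, or if a joint passes its speed limit or range.

ROBOT

A 6-joint arm with a two-finger parallel gripper is mounted at the origin on the work surface. World frame = base frame: x ahead of the robot, y to its left, z up, the work surface at z = 0. Lengths are in m, angles in rad, forces in N, time in s.
With the tool pointing down it reaches from about 0.3 to 0.775 m from the base axis. Payload 14.6 kg.
Tool frame: the origin (TCP) lies at the centre of the arm's flange, where the gripper is bolted on; the fingertips stand 199 mm ahead of it and the grasp point (between the pads) lies ctrl.tcp_to_grasp ahead of it (ctrl.tcp_to_grasp is the distance from the TCP to the grasp point, in m); z points along the fingers, y is the line along which they close (so a half turn about z gives the same grasp; the last joint's range is limited). The gripper opens to 94 mm and grips with 3 to 60 N. Pads are 16 mm wide; open, the fingers measure 119 mm over their backs; the gripper's body (75 mm by 177 mm) begins 78 mm behind the grasp point.
Start: joints at [1.22, 0.3, 1.521, -0, 1.321, -0.067], TCP at [0.154, 0.528, 0.405] pointing down, gripper open.
Joint ranges: [-3.03, 3.03], [-0.79, 2.21], [0.23, 2.52], [-1.04, 4.18], [0, 3.07], [-2.55, 2.55]. Speed limits (rad/s): [2.22, 2.22, 2.57, 3.14, 3.14, 3.14].

INTERFACE

Orientations are given as [roll, pitch, yaw] about the fixed x, y, z axes, in that order (R = Rz(yaw) Ry(pitch) Rx(roll)).
In Python, from station import ctrl gives the robot as it stands. The module is installed in compiled form; this text tells all that it offers.
- The arm moves only by the shell command python3 -m jog 'ROWS' [OPENING] [FORCE]. ROWS is JSON, a list of rows, each a list of 6 numbers: the shift along the tool's x, y, z in cm, then the turn, a rotation vector about the tool's x, y, z in rad. In form: [[tx, ty, tz, ax, ay, az], ...]. A call has 1 to 8 rows; each row is the pose to reach, as a shift and turn from the pose commanded when the call began, along the tool's axes at that moment; what a row does not reach only later rows make up. A row lasts 1/10 s, in which the tool goes at most 50 mm and 8.59 degrees, less where a joint would pass 70% of its speed; a pose out of reach is approached as far as the arm can. A call with a gripper value outside its range is refused whole. OPENING is the opening in per cent of the stroke, from 0 (shut) to 100 (fully open), set as the call begins (- or left out, the last holds). The fingers move at their own pace and stop on an object; FORCE is the grip in N (left out, the last holds). Time passes only in rows, so rows that repeat a pose let the fingers close. It gives the time, the measured TCP pose, the force, the opening and the grip force at its end, in the units of the state.
- ctrl.get_obs(): the state, without advancing time (a new reading comes with each control period).
- ctrl.camera(name): name is "scene" or "top" or "wrist"; returns a dict with "img" (384x512x3 uint8, blue, green, red), "intrinsics" (3x3 intrinsics, pixels), "R" (3x3) and "t" (3): a world point X has camera coordinates R X + t. Camera axes: x right, y down, z forward; pixel columns grow to the right and rows downward; lengths in m; the calibration is good to about 2 mm. A picture is of the moment at which its call begins. There is no depth.
- ctrl.hand_in(): hands the job in; it is judged then, once.
The state is a dict: "time_s": time; "qpos": joint angles; "joint_vel": joint speeds; "tau": joint torques, N m; "ee_pos": TCP position; "eef_rot": TCP orientation; "force": force on the tool from outside, world axes, zero at the start; "moment": the same for the moment, N m; "grip_width": finger opening in m; "grip_force": force on a finger pad.
Only numpy, scipy, OpenCV 4.12 (cv2) and the standard library are available. Lean on these libraries where they do the work, as an engineer would, in place of code of your own. Each camera call takes 0.05 s, during which the arm holds its last target. There are 200 camera calls.

## Working session

There is one attempt and no reset: what is moved stays moved. The work goes in short steps, Python scripts to look and compute and a shell command to move; the robot and the scene stay as the last step left them, time stands still between calls to the robot, and variables do not carry over. Pictures are saved under pics/ and viewed, at most 10 in all, crops included, and the job is handed in when it is done.

```bash
mkdir -p pics; python3 - <<'E'
from station import ctrl
import cv2,pickle
d={n:ctrl.camera(n) for n in("scene","top")}
pickle.dump(d,open("cams.pkl","wb"))
for n in d: cv2.imwrite(f"pics/{n}0.png",d[n]["img"])
o=ctrl.get_obs();print({k:o[k] for k in("time_s","ee_pos","eef_rot","force","grip_width")},ctrl.tcp_to_grasp)
for n in d: print(n,d[n]["intrinsics"],d[n]["R"],d[n]["t"])
E
```

```text
{'time_s': 0.1, 'ee_pos': array([0.15400845, 0.5279736 , 0.40415666]), 'eef_rot': array([-3.14059580e+00, -4.44962535e-05,  2.85777005e+00]), 'force': array([-0.48276395, -0.60323001, -0.21011541]), 'grip_width': 0.0944939839859656} 0.1804
scene [[444.23641164   0.         253.17442785]
 [  0.         444.23641164 192.49974862]
 [  0.           0.           1.        ]] [[ 0.23554884  0.97180038  0.01098963]
 [ 0.58729524 -0.13332317 -0.7983165 ]
 [-0.7743391   0.19449668 -0.60213786]] [-0.19443132 -0.30093265  1.47895639]
top [[383.05403619   0.         255.78177756]
 [  0.         383.05403619 190.63084419]
 [  0.           0.           1.        ]] [[-0.02941257 -0.99942787  0.01669808]
 [-0.98906637  0.02668442 -0.14503672]
 [ 0.14450816 -0.02078142 -0.98928536]] [0.0512561  0.67324379 0.71769776]
```

View pics/scene0.png

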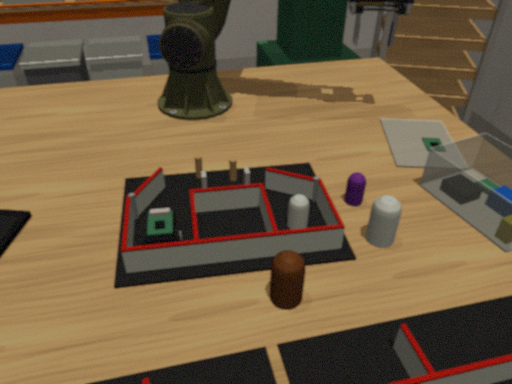

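View pics/top0.png

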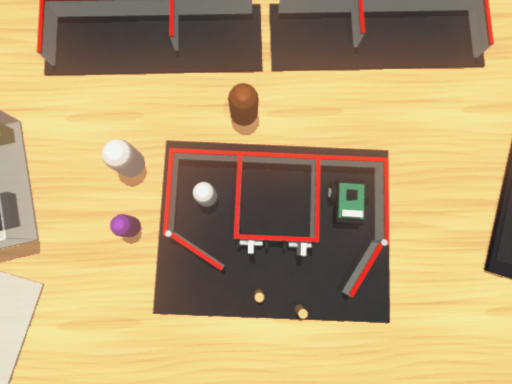

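The top view shows the pen with the bots' bay on the right (bot at 351,200), right gate from hinge (384,242) to tip (348,294), and the right tab near (304,246). The white dome at (205,193) sits in the left bay. Dome look-alikes are the larger white one at (118,155), the purple one at (122,225) and the brown one at (243,98). Dowels are at (259,297) and (303,313). Next is a close crop to check this and measure.

```bash
python3 - <<'E'
import cv2,pickle
d=pickle.load(open("cams.pkl","rb"))
im=d["top"]["img"][140:325,155:395]
cv2.imwrite("pics/crop1.png",cv2.resize(im,None,fx=3.2,fy=3.2,interpolation=cv2.INTER_CUBIC))
E
```

```text
(no output)
```

View pics/crop1.png

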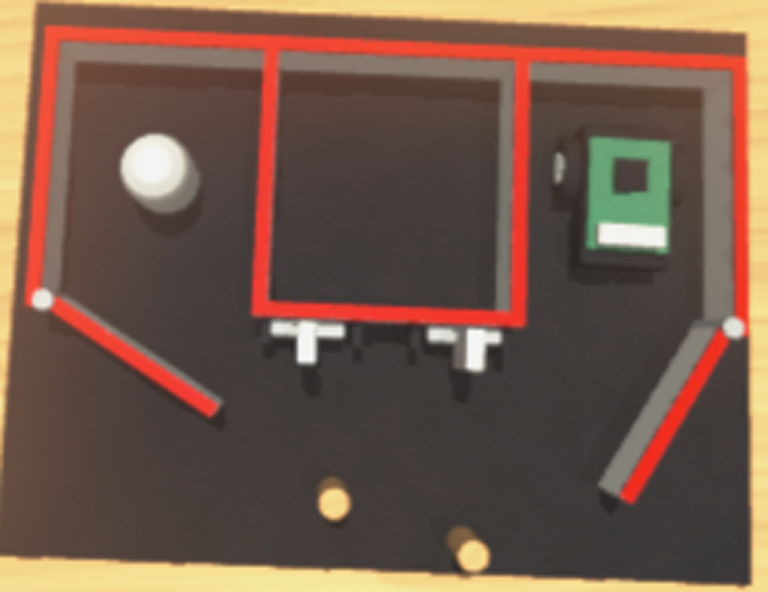

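```bash
cat > h.py <<'E'
import numpy as np,pickle
from scipy.optimize import least_squares
c=pickle.load(open("cams.pkl","rb"))["top"]
K,R,t=c["intrinsics"],c["R"],np.ravel(c["t"])
def full(p): return (np.array(p,float)+.5)/3.2-.5+[155,140]
def ray(px,z):
    d=R.T@np.linalg.solve(K,[*px,1]); o=-R.T@t
    return o+d*(z-o[2])/d[2]
def proj(X):
    q=K@(R@X+t); return q[:2]/q[2]
E
python3 - <<'E'
from h import *
np.set_printoptions(precision=4,suppress=True)
pts=[((42,299),(0,.205)),((733,327),(0,-.205)),((252,316),(-.004,.082)),((525,326),(-.004,-.082))]
W=np.array([ray(full(a),.066)[:2] for a,_ in pts]);P=np.array([b for _,b in pts])
def tf(v,p): 
    c,s=np.cos(v[2]),np.sin(v[2]); return np.array([[c,-s],[s,c]])@p+v[:2]
r=least_squares(lambda v:np.ravel([tf(v,p)-w for p,w in zip(P,W)]),[.5,0,0])
v=r.x;print("pen",v,"res mm\n",r.fun.reshape(-1,2)*1e3)
np.save("pen.npy",v)
def inv(w): c,s=np.cos(v[2]),np.sin(v[2]); return np.array([[c,s],[-s,c]])@(w-v[:2])
for n,p,z in[("tipR",(628,500),.066),("tipL",(213,412),.066),("tabL",(307,343),.095),("tabR",(476,350),.095),("dowA",(334,502),.066),("dowB",(473,556),.066),("bot",(630,195),.06),("dome",(152,165),.07),("backL",(47,27),.066),("backR",(746,58),.066),]:
    w=ray(full(p),z)[:2];print(n,"world",w,"pen",inv(w))
E
```

```text
pen [ 0.5795 -0.0038 -0.0687] res mm
 [[-0.6805 -2.9112]
 [-0.0731  2.738 ]
 [ 0.6416  0.0412]
 [ 0.112   0.132 ]]
tipR world [ 0.4664 -0.1409] pen [-0.1034 -0.1446]
tipL world [0.5247 0.1025] pen [-0.0619  0.1023]
tabL world [0.5635 0.0458] pen [-0.0193  0.0484]
tabR world [ 0.5567 -0.0512] pen [-0.0195 -0.0489]
dowA world [0.4707 0.0324] pen [-0.111   0.0287]
dowB world [ 0.4375 -0.0479] pen [-0.1386 -0.0537]
bot world [ 0.6478 -0.1557] pen [ 0.0786 -0.1468]
dome world [0.673  0.1367] pen [0.0836 0.1466]
backL world [0.7616 0.2012] pen [0.1676 0.217 ]
backR world [ 0.7309 -0.2321] pen [ 0.1667 -0.2174]
```

The crop confirms the choice: the bot is in the right bay, so the job is gate_right and bolt_right. Its tip measures 119.7 mm from the hinge, so the angle is about 1.04. The tabs lie at pen x -0.019, as they should. I'll go above a point outside the right gate.

```bash
cat > go.py <<'E'
import sys,numpy as np
from station import ctrl
from scipy.spatial.transform import Rotation as Ro
v=np.load("pen.npy");o=ctrl.get_obs()
A=Ro.from_euler("xyz",o["eef_rot"]).as_matrix()
c,s=np.cos(v[2]),np.sin(v[2]);Rp=np.array([[c,-s],[s,c]])
tip=np.array(o["ee_pos"])+A[:,2]*.199
print("t",round(o["time_s"],2),"tip pen",np.round([*(Rp.T@(tip[:2]-v[:2])),tip[2]],4),"force",np.round(o["force"],1),"w",round(o["grip_width"],4))
B=Ro.from_euler("xyz",[np.pi,0,v[2]+np.pi]).as_matrix() # tool y along pen y
print("turn",np.round(Ro.from_matrix(A.T@B).as_rotvec(),3))
for a in sys.argv[1:]:
    x,y,z=map(float,a.split(","))
    T=np.array([*(Rp@[x,y]+v[:2]),z+.199])  # TCP with tool straight down
    print(a,"shift cm",np.round(A.T@(T-o["ee_pos"])*100,2),"world",np.round(T,3))
E
python3 go.py -.088,-.190,.15
```

```text
t 0.1 tip pen [-0.461   0.5011  0.2052] force [-0.5 -0.6 -0.2] w 0.0945
turn [-0.001 -0.    -0.215]
-.088,-.190,.15 shift cm [-51.2  -59.57   5.57] world [ 0.479 -0.187  0.349]
```

```bash
python3 -m jog '[[-26,-30,2,0,0,-0.215],[-26,-30,2,0,0,-0.215],[-26,-30,2,0,0,-0.215],[-26,-30,2,0,0,-0.215],[-26,-30,2,0,0,-0.215],[-26,-30,2,0,0,-0.215],[-26,-30,2,0,0,-0.215],[-26,-30,2,0,0,-0.215]]' 0 10; python3 go.py -.088,-.190,.15
```

```text
time_s: 0.9
ee_pos: [0.3198, 0.1652, 0.3846]
eef_rot: [3.141, 0.0, 3.073]
force: [1.3, 0.4, -0.1]
grip_width: 0.0334
grip_force: 0.0
t 0.9 tip pen [-0.2706  0.1508  0.1856] force [ 1.3  0.4 -0.1] w 0.0334
turn [0. 0. 0.]
-.088,-.190,.15 shift cm [-18.27 -34.08   3.56] world [ 0.479 -0.187  0.349]
```

```bash
python3 -m jog '[[-18.3,-34.1,3.5,0,0,0],[-18.3,-34.1,3.5,0,0,0],[-18.3,-34.1,3.5,0,0,0],[-18.3,-34.1,3.5,0,0,0],[-18.3,-34.1,3.5,0,0,0],[-18.3,-34.1,3.5,0,0,0],[-18.3,-34.1,3.5,0,0,0],[-18.3,-34.1,3.5,0,0,0]]'; python3 -m jog '[[0,0,0,0,0,0],[0,0,0,0,0,0]]'; python3 go.py -.088,-.190,.15 -.088,-.190,.035;  python3 - <<'E'
from station import ctrl
import cv2
cv2.imwrite("pics/top1.png",cv2.resize(ctrl.camera("top")["img"][130:,130:420],None,fx=2,fy=2)); 
E
```

```text
time_s: 1.7
ee_pos: [0.4792, -0.1882, 0.349]
eef_rot: [3.141, -0.001, 3.072]
force: [1.0, 0.2, 0.1]
grip_width: 0.0006
grip_force: 0.0
time_s: 1.9
ee_pos: [0.4786, -0.1859, 0.3489]
eef_rot: [3.141, -0.001, 3.072]
force: [0.7, 0.6, 0.3]
grip_width: -0.0002
grip_force: 0.0
t 1.9 tip pen [-0.0885 -0.1885  0.1499] force [0.7 0.6 0.3] w -0.0002
turn [ 0.001 -0.001 -0.001]
-.088,-.190,.15 shift cm [-0.02 -0.14 -0.01] world [ 0.479 -0.187  0.349]
-.088,-.190,.035 shift cm [-0.03 -0.15 11.49] world [ 0.479 -0.187  0.234]
```

View pics/top1.png

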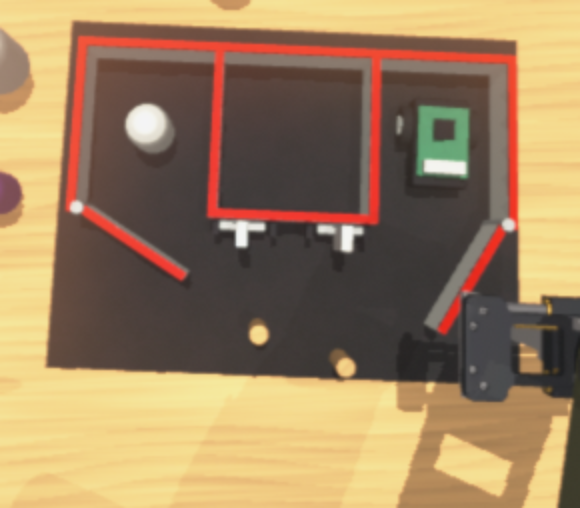

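The view shows everything undisturbed and the hand beside the right gate, with the fingers hidden under the body. Now I'll lower the hand and sweep the gate.

```bash
python3 -m jog '[[0,0,4,0,0,0],[0,0,8,0,0,0],[0,0,11.5,0,0,0],[0,0,11.5,0,0,0],[0,0,11.5,0,0,0]]'; python3 go.py -.075,-.160,.035 -.058,-.140,.035 -.040,-.1275,.035 -.025,-.122,.035 -.018,-.120,.035 -.012,-.120,.035
```

```text
time_s: 2.45
ee_pos: [0.479, -0.1849, 0.2358]
eef_rot: [-3.142, 0.0, 3.074]
force: [-0.5, -1.3, 0.9]
grip_width: 0.0002
grip_force: 0.0
t 2.45 tip pen [-0.0878 -0.1876  0.0368] force [-0.5 -1.3  0.9] w 0.0002
turn [-0.     0.     0.001]
-.075,-.160,.035 shift cm [-1.29  2.76  0.18] world [ 0.494 -0.158  0.234]
-.058,-.140,.035 shift cm [-2.99  4.76  0.18] world [ 0.512 -0.139  0.234]
-.040,-.1275,.035 shift cm [-4.79  6.01  0.18] world [ 0.531 -0.128  0.234]
-.025,-.122,.035 shift cm [-6.29  6.56  0.18] world [ 0.546 -0.124  0.234]
-.018,-.120,.035 shift cm [-6.99  6.75  0.18] world [ 0.553 -0.122  0.234]
-.012,-.120,.035 shift cm [-7.59  6.75  0.18] world [ 0.559 -0.123  0.234]
```

```bash
python3 -m jog '[[-0.6,1.4,0,0,0,0],[-1.3,2.8,0,0,0,0],[-2.1,3.8,0,0,0,0],[-3,4.8,0,0,0,0],[-3.9,5.4,0,0,0,0],[-4.8,6,0,0,0,0],[-5.5,6.3,0,0,0,0],[-6.3,6.6,0,0,0,0]]';python3 -m jog '[[0,0,0,0,0,0],[0,0,0,0,0,0]]'; python3 go.py -.012,-.120,.035
```

```text
time_s: 3.25
ee_pos: [0.5467, -0.124, 0.2346]
eef_rot: [3.142, -0.0, 3.073]
force: [-1.0, -0.4, 0.0]
grip_width: 0.0004
grip_force: 0.2
time_s: 3.45
ee_pos: [0.5461, -0.1242, 0.2344]
eef_rot: [3.141, -0.0, 3.073]
force: [-0.8, -0.8, -0.3]
grip_width: 0.0006
grip_force: 0.0
t 3.45 tip pen [-0.0251 -0.1224  0.0354] force [-0.8 -0.8 -0.3] w 0.0006
turn [ 0. -0. -0.]
-.012,-.120,.035 shift cm [-1.3   0.24  0.04] world [ 0.559 -0.123  0.234]
```

```bash
python3 -m jog '[[-0.2,0.1,0,0,0,0],[-0.4,0.2,0,0,0,0],[-0.6,0.2,0,0,0,0],[-0.6,0.2,0,0,0,0]]'; python3 go.py -.012,-.120,.035
```

```text
time_s: 3.85
ee_pos: [0.5524, -0.1225, 0.2347]
eef_rot: [-3.142, 0.0, 3.073]
force: [0.2, 0.3, -0.6]
grip_width: 0.0009
grip_force: 0.0
t 3.85 tip pen [-0.0188 -0.1203  0.0357] force [ 0.2  0.3 -0.6] w 0.0009
turn [-0.  0. -0.]
-.012,-.120,.035 shift cm [-0.69  0.03  0.07] world [ 0.559 -0.123  0.234]
```

Now small steps until the force rises at the stop.

```bash
for i in 1 2; do python3 -m jog '[[-0.1,0,0,0,0,0],[-0.2,0,0,0,0,0],[-0.3,0,0,0,0,0],[-0.3,0,0,0,0,0]]' | grep -E "ee_pos|force:"; done; python3 go.py -.012,-.120,.035
```

```text
ee_pos: [0.5553, -0.1227, 0.2347]
force: [0.5, 0.4, 1.2]
grip_force: 0.0
ee_pos: [0.5575, -0.1229, 0.2346]
force: [-14.2, 1.0, 8.8]
grip_force: 7.0
t 4.65 tip pen [-0.0146 -0.1202  0.0356] force [-14.2   1.    8.8] w 0.0005
turn [ 0.    -0.004 -0.   ]
-.012,-.120,.035 shift cm [-0.17  0.03  0.05] world [ 0.559 -0.123  0.234]
```

Contact with the stop: 14 N at finger x -0.0146, i.e. gate shut. I'll back off, lift and look.

```bash
python3 -m jog '[[1,0,0,0,0,0],[2.5,0,0,0,0,0],[2.5,0,-4,0,0,0],[2.5,0,-8,0,0,0],[2.5,0,-11,0,0,0],[2.5,0,-11,0,0,0]]' | grep -E "ee_pos|force:"; python3 - <<'E'
from station import ctrl
import cv2
cv2.imwrite("pics/s2.png",cv2.resize(ctrl.camera("scene")["img"][150:280,110:360],None,fx=3,fy=3)); 
E
python3 go.py -.019,-.010,.145 -.019,-.010,.075
```

```text
ee_pos: [0.5334, -0.1212, 0.3489]
force: [0.4, 0.1, 0.1]
grip_force: 0.0
t 5.3 tip pen [-0.0374 -0.1205  0.1473] force [ 0.   0.5 -1.3] w 0.0006
turn [-0.001  0.004 -0.   ]
-.019,-.010,.145 shift cm [-1.92 11.03  0.23] world [ 0.56  -0.012  0.344]
-.019,-.010,.075 shift cm [-1.89 11.04  7.23] world [ 0.56  -0.012  0.274]
```

View pics/s2.png

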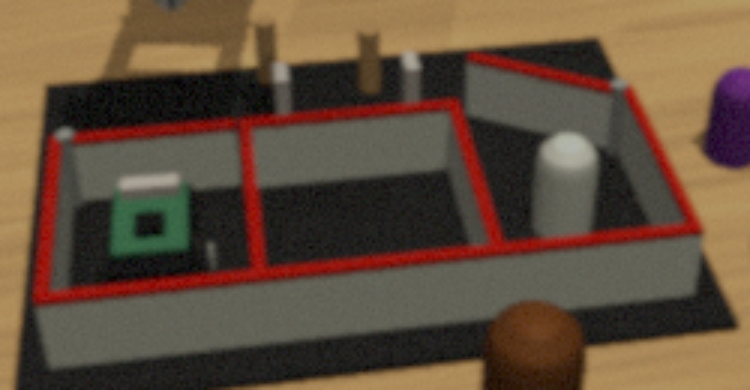

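The right gate, (65,135) to (245,122), is now in line with the panel; the tabs at (282,75) and (410,65) still stand and nothing else has moved. Next I go between the tabs.

```bash
python3 -m jog '[[-1.9,4,0,0,0,0],[-1.9,8,0,0,0,0],[-1.9,11,0,0,0,0],[-1.9,11,0,0,0,0],[-1.9,11,0,0,0,0],[-1.9,11,0,0,0,0]]' | grep -E "ee_pos|force:";python3 go.py -.019,-.010,.075
```

```text
ee_pos: [0.5597, -0.0136, 0.3439]
force: [1.1, -0.3, 0.3]
grip_force: 0.0
t 5.9 tip pen [-0.0193 -0.0112  0.1449] force [ 1.1 -0.3  0.3] w 0.0008
turn [-0.    -0.001 -0.001]
-.019,-.010,.075 shift cm [-0.02  0.12  6.99] world [ 0.56  -0.012  0.274]
```

```bash
python3 -m jog '[[0,0,4,0,0,0],[0,0,7,0,0,0],[0,0,7,0,0,0],[0,0,7,0,0,0],[0,-0.8,7,0,0,0],[0,-1.6,7,0,0,0],[0,-2,7,0,0,0],[0,-2.3,7,0,0,0]]' | grep -E "ee_pos|force:"; python3 -m jog '[[0,-0.4,0,0,0,0],[0,-0.8,0,0,0,0],[0,-1.2,0,0,0,0],[0,-1.6,0,0,0,0],[0,-2.0,0,0,0,0],[0,-2.4,0,0,0,0],[0,-2.6,0,0,0,0],[0,-2.6,0,0,0,0]]' | grep -E "ee_pos|force:"; python3 go.py -.019,-.0665,.075
```

```text
ee_pos: [0.5583, -0.0363, 0.2753]
force: [0.7, 1.3, -0.2]
grip_force: 0.4
ee_pos: [0.5564, -0.0619, 0.2746]
force: [0.2, -0.9, -0.1]
grip_force: 0.0
t 7.5 tip pen [-0.0191 -0.0596  0.0756] force [ 0.2 -0.9 -0.1] w 0.0005
turn [-0. -0. -0.]
-.019,-.0665,.075 shift cm [-0.   -0.69  0.06] world [ 0.556 -0.069  0.274]
```

```bash
python3 -m jog '[[0,-0.2,0,0,0,0],[0,-0.4,0,0,0,0],[0,-0.5,0,0,0,0],[0,-0.5,0,0,0,0]]' | grep -E "ee_pos|force:"; for i in 1 2; do python3 -m jog '[[0,-0.1,0,0,0,0],[0,-0.2,0,0,0,0],[0,-0.2,0,0,0,0]]' | grep -E "ee_pos|force:"; done; python3 go.py
```

```text
ee_pos: [0.5561, -0.0667, 0.2746]
force: [0.1, 0.5, 0.5]
grip_force: 0.0
ee_pos: [0.556, -0.0684, 0.2747]
force: [0.6, 3.5, -0.2]
grip_force: 2.1
ee_pos: [0.5559, -0.0693, 0.2747]
force: [1.2, 16.9, 1.6]
grip_force: 8.2
t 8.5 tip pen [-0.0191 -0.0663  0.0757] force [ 1.2 16.9  1.6] w 0.0004
turn [ 0.003 -0.     0.   ]
```

The force rose to 17 N at pen y -0.066, as predicted for the bolt being home. I'll back off, lift clear and check.

```bash
python3 -m jog '[[0,1,0,0,0,0],[0,2,0,0,0,0],[0,2,-4,0,0,0],[0,2,-8,0,0,0],[-0,2,-12,0,0,0],[8,2,-16,0,0,0],[8,2,-16,0,0,0]]' | grep -E "ee_pos|force:"; python3 -m jog '[[5,0,0,0,0,0],[10,3,0,0,0,0],[15,3,0,0,0,0],[15,3,0,0,0,0],[15,3,0,0,0,0],[15,3,0,0,0,0]]' | grep -E "ee_pos|force:"; python3 - <<'E'
from station import ctrl
import cv2
cv2.imwrite("pics/t3.png",cv2.resize(ctrl.camera("top")["img"][140:325,155:395],None,fx=3.2,fy=3.2,interpolation=cv2.INTER_CUBIC))
E
python3 go.py
```

```text
ee_pos: [0.4761, -0.0448, 0.4358]
force: [0.4, -0.1, 0.6]
grip_force: 0.0
ee_pos: [0.3306, -0.005, 0.4349]
force: [0.8, -0.3, -0.1]
grip_force: 0.0
t 9.85 tip pen [-0.248  -0.0184  0.2357] force [-0.4 -1.1  0.1] w 0.0004
turn [-0. -0. -0.]
```

View pics/t3.png

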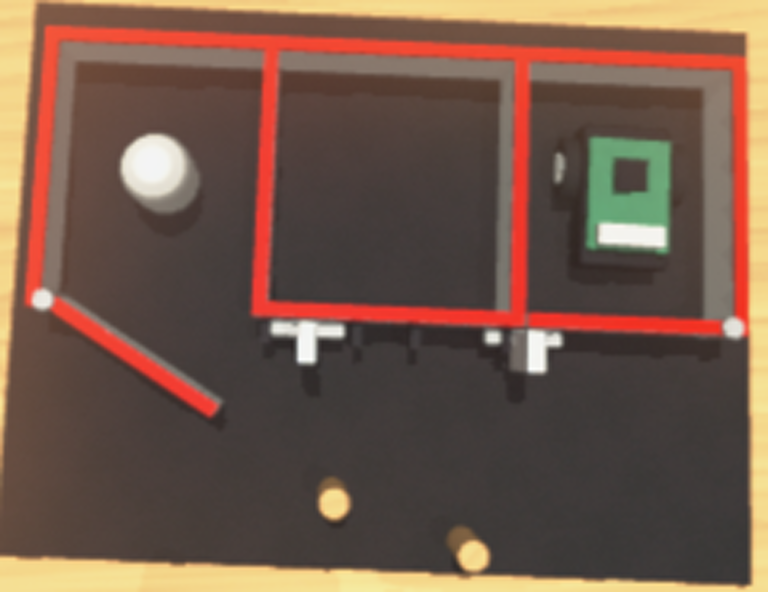

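The gate is in line, from (525,320) to (733,327). The right tab is at (537,351), which is pen y -0.084, fully home. The left gate, left bolt, dome, bot and dowels are at their first pixels.

```bash
python3 -c "
from station import ctrl
print(ctrl.hand_in())"
```

```text
the job is handed in; nothing more can be done
None
```

The right bay's gate is shut and its bolt is fully home, nothing else was moved, and the job was handed in at about 10 s on the robot's clock (limit 43 s).

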